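Shift the bench polisher into third

ROBOT

A 6-joint arm with a two-finger parallel gripper is mounted at the origin on the work surface. World frame = base frame: x ahead of the robot, y to its left, z up, the work surface at z = 0. Lengths are in m, angles in rad, forces in N, time in s.
With the tool pointing down it reaches from about 0.375 to 0.9 m from the base axis. Payload 3.1 kg.
Tool frame: the origin (TCP) lies on the centre line of the jaws, within the pads' length; the fingertips stand robot.finger_overhang ahead of it and the grasp point (between the pads) lies 2 mm behind it (robot.finger_overhang is the distance from the TCP to the fingertips, in m); z points along the fingers, y is the direction in which the jaws open and shut (so a half turn about z gives the same grasp; the last joint's range is limited). The gripper opens to 87 mm and grips with 3 to 60 N. Pads are 19 mm wide; open, the fingers measure 117 mm over their backs; the gripper's body (75 mm by 190 mm) begins 51 mm behind the grasp point.
Start: joints at [0.997, 0.527, 1.433, -0, 1.181, -0.178], TCP at [0.241, 0.577, 0.214] pointing down, gripper open.
Joint ranges: [-3.08, 3.08], [-0.75, 2.2], [0.22, 2.44], [-1.43, 4.57], [0, 2.65], [-2.85, 2.85]. Speed limits (rad/s): [2.79, 2.79, 3.14, 3.14, 3.14, 3.14].

INTERFACE

Orientations are given as a unit quaternion [x, y, z, w].
In Python, from rig import robot gives the robot as it stands. The module is installed in compiled form; this text tells all that it offers.
- The arm moves only by the tool step_arm, never from a script. Its arguments are lists of equal length, an entry for each row: "slide": the shift along the tool's x, y, z in mm, a list of three; "twist": the turn about the tool's z in degrees. A call has 1 to 20 rows; each row shifts and turns the commanded pose from where the row before left it, along the tool's axes as they then stand; what a row does not reach is not made up. A row lasts 1/12 s, in which the tool goes at most 41.7 mm and 7.16 degrees, less where a joint would pass 70% of its speed; a pose out of reach is approached as far as the arm can. A call is refused whole if a number of a shift passes 41.7 or a number of a turn 7.16, either way. A call with a gripper value outside its range is refused whole. "jaw" is the finger opening in mm, from 0 to 87, set as the call begins (left out, the last holds). The fingers move at their own pace and stop on an object; "force" is the grip in N (left out, the last holds). Time passes only in rows, so rows that do not move let the fingers close. It gives the time, the measured TCP pose, the force and the opening at its end, in the units of the state.
- robot.get_obs(): the state, without advancing time (a new reading comes with each control period).
- robot.camera(name): name is "scene" or "top" or "wrist"; returns a dict with "color" (384x512x3 uint8, blue, green, red), "depth" (384x512 float32, m along the optical axis (not along the pixel's ray), 0 where there is no reading), "camera_matrix" (3x3 intrinsics, pixels), "origin" and "orientation" of the camera in the world. Camera axes: x right, y down, z forward; pixel columns grow to the right and rows downward; lengths in m; the calibration is good to about 2 mm. A picture is of the moment at which its call begins.
- robot.hand_in(): hands the job in, once; it reports no verdict.
The state is a dict: "time": time; "q": joint angles; "joint_velocities": joint speeds; "joint_torque": joint torques, N m; "position": TCP position; "tool_rot": TCP orientation; "ft_force": force on the tool from outside, world axes, zero at the start; "moment": the same for the moment, N m; "grip_width": finger opening in m.
Only numpy, scipy, OpenCV 4.12 (cv2) and the standard library are available. Lean on these libraries where they do the work, as an engineer would, in place of code of your own. Each camera call takes 0.05 s, during which the arm holds its last target.

TASK

Put the polishing machine's gearbox into third gear: with the fingertips, push the red-knobbed gear lever out of the left-hand slot into neutral, across to the right, then forward (towards the motor) until it is fully home in the slot marked with three green pips. Push gently without gripping or forcing the knob, and do not select fourth (back right) on the way. Leave the can, brush, sanding block and sanding drum where they are, and finish with the hand clear.

Things in the scene. Friction and masses are not known exactly. Their poses are not given: they have to be found in the camera images.
- gearbox: Fixed bench polisher: green gearbox 200 x 200 mm, deck 88 mm above the bench, on a 230 mm square foot. Origin: centre of its underside, on the bench; +x = forward, to the grey motor (90 mm diameter, reaching x = 245 mm, top 97 mm high); +y = left, where a felt wheel stands (92 mm diameter, y = 145 to 171 mm, top 98 mm high); -y = right. Turned up to 0.35 rad about vertical.
- gate (a point): Centre of the aluminium gate plate (96 x 90 mm, 12 mm thick) on its top face, 100 mm above the bench; axes as the gearbox. H-shaped opening: slots along x at y = +15 mm (left) and -15 mm (right), each 18 mm wide, reaching x = +/-28 mm, joined at x = 0 by a cross channel 17 mm wide. Pips: one = first (forward left), two = second (back left), three green = third (forward right), four = fourth (back right).
- stick: Gear lever: steel shaft 10 mm thick, red ball knob 42 mm in diameter. Origin: knob's centre; z runs up the shaft. It tilts about a pivot 35 mm above the bench under the gate's centre. With a = across, f = forward, the knob is in the gearbox frame at 150*(sin f, -sin a cos f, cos a cos f) + (0, 0, 35) mm. It stays where left; 3 to 4 N at the knob moves it, 35 N is forcing it.
- across (a joint): Sideways tilt of the lever, rad: negative = left, 0 = middle, positive = right; stops at -0.27 and 0.27. About -0.21 to -0.27 is in line with the left slot, 0.21 to 0.27 with the right slot. It can change sides only while forward is within about 0.05 of 0 (neutral). Starts in the left slot.
- forward (a joint): Fore and aft tilt of the lever, rad: positive = forward (gearbox +x), 0 = neutral, stops at -0.30 and 0.30. Starts anywhere in the left slot (first, neutral or second); +0.30 in the right slot is third fully home.
- third_slot (a point): Forward end of the right-hand slot, on the gate plate's top face: where the shaft passes when third is fully in (100 mm above the bench).
- drum: Loose brown sanding drum standing on the gearbox deck at its forward left corner, 28 mm diameter, 30 mm high (top 118 mm above the bench). Origin: centre of its underside. Leave alone.
- can: Loose blue-labelled can standing on the bench to the right of the gearbox, 60 mm diameter, 100 mm high. Origin: centre of its underside. Leave alone.
- block: Loose cork and wood sanding block lying on the bench to the left, 110 x 65 x 36 mm (x, y, z). Origin: centre of its underside. Leave alone.
- brush: Loose brush 160 mm long lying across the bench between robot and gearbox. Origin on its underside near the middle. Leave alone.

How it is judged:
By the outcome, as a careful person would: the job done as asked, in the order asked, and still so for the second after the job is handed in, with the robot touching nothing.
It also fails if it takes over 48 s, if anything falls off the work surface, if the arm or the gripper's body presses on something with over 40 N, if the wrist force passes 120 N, or if a joint passes its speed limit or range.

## Working session

There is one attempt and no reset: what is moved stays moved. The work goes in short steps, Python scripts to look and compute and a tool call to move; the robot and the scene stay as the last step left them, time stands still between calls to the robot, and variables do not carry over. Pictures are saved under pics/ and viewed, and the job is handed in when it is done.

Besides the shell and the picture viewer there is one more tool, called after ">>>" as name(argument=value, ...) on one line, values as JSON. step_arm: Moves the arm, as the interface text tells. Its arguments: {"type":"object","properties":{"slide":{"type":"array","items":{"type":"array","items":{"type":"number"}}},"twist":{"type":"array","items":{"type":"number"}},"jaw":{"type":"number"},"force":{"type":"number"}},"required":["slide","twist"]}

```bash
mkdir -p pics
python3 - <<'E'
from rig import robot
import cv2,numpy as np
print(robot.finger_overhang); o=robot.get_obs(); print(o)
for n in("scene","top","wrist"):
    c=robot.camera(n); cv2.imwrite(f"pics/{n}0.png",c["color"]); np.savez(f"{n}0.npz",**c)
    print(n,c["camera_matrix"],c["origin"],c["orientation"])
E
```

```text
0.017
{'time': 0.0, 'q': array([ 9.96526465e-01,  5.28446804e-01,  1.43389815e+00, -1.25304655e-05,
        1.18138757e+00, -1.78472883e-01]), 'joint_velocities': array([-0.00056933,  0.00079479,  0.00150915, -0.00062539,  0.00108346,
       -0.00046467]), 'joint_torque': array([ 2.03412594e-03, -4.40035772e+01, -1.76601523e+01,  6.35379413e-02,
        5.81884885e-02, -1.37436159e-04]), 'position': array([0.24051381, 0.57606134, 0.21348487]), 'tool_rot': array([ 1.96606822e-01,  9.80481827e-01, -9.97176929e-04, -3.87865899e-04]), 'ft_force': array([-0.88740544,  0.34340293,  0.72774535]), 'moment': array([ 0.04037703,  0.06223676, -0.01288891]), 'grip_width': 0.08726021781758839}
scene [[434.61985383   0.         255.6219136 ]
 [  0.         434.61985383 187.46107747]
 [  0.           0.           1.        ]] [1.08917681 0.6300425  0.69810776] [ 0.33822002  0.82271953 -0.4197377  -0.18044407]
top [[439.24200006   0.         255.52613757]
 [  0.         439.24200006 186.02634572]
 [  0.           0.           1.        ]] [0.47447861 0.08428276 1.15850107] [ 0.70737786 -0.70608962  0.02730532 -0.01756192]
wrist [[308.21359147   0.         255.88804935]
 [  0.         308.21359147 188.59040872]
 [  0.           0.           1.        ]] [0.1701247  0.60680389 0.38403804] [0.82398659 0.54843422 0.07775207 0.11925025]
```

View pics/top0.png

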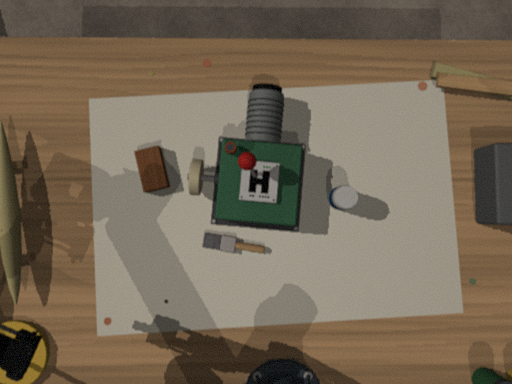

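View pics/scene0.png

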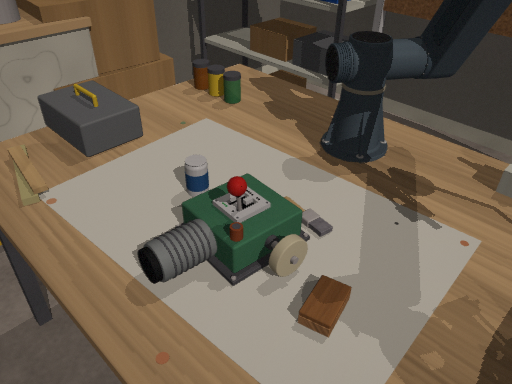

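The top view shows the gearbox centred near (258,183), motor upwards. The knob is at (247,160), which is forward left, so first gear. The drum is at (231,147), the can at (343,197) and the brush at (235,243). Next I'll measure.

```bash
cat > h.py <<'E'
import numpy as np,cv2
from scipy.spatial.transform import Rotation as R
def ray(c,uv):
    K=c["camera_matrix"]; d=np.linalg.inv(K)@np.array([uv[0],uv[1],1.]); return np.array(c["origin"]),R.from_quat(c["orientation"]).as_matrix()@d
def plane(c,uv,z):
    o,d=ray(c,uv); return o+d*(z-o[2])/d[2]
def cross(rs):
    A=np.zeros((3,3));b=np.zeros(3)
    for o,d in rs:
        d=d/np.linalg.norm(d);P=np.eye(3)-np.outer(d,d);A+=P;b+=P@o
    p=np.linalg.solve(A,b); return p,[np.linalg.norm(np.cross(p-o,d/np.linalg.norm(d))) for o,d in rs]
def big(m):
    cs,_=cv2.findContours(m.astype(np.uint8),cv2.RETR_EXTERNAL,cv2.CHAIN_APPROX_NONE); return max(cs,key=cv2.contourArea)
def red(c):
    h=cv2.cvtColor(c["color"],cv2.COLOR_BGR2HSV); m=((h[...,0]<5)|(h[...,0]>174))&(h[...,1]>190)&(h[...,2]>90)
    return cv2.minEnclosingCircle(big(m))
E
python3 - <<'E'
from h import *
cs={n:dict(np.load(n+"0.npz")) for n in("scene","top")}
k={n:red(c) for n,c in cs.items()}; print(k)
p,e=cross([ray(cs[n],k[n][0]) for n in cs]); print("knob",p,e)
t=cs["top"]; h=cv2.cvtColor(t["color"],cv2.COLOR_BGR2HSV)
m=(h[...,0]>60)&(h[...,0]<90)&(h[...,1]>100)&(h[...,2]>30); m[:,:200]=0;m[:,320:]=0
g=cv2.minAreaRect(big(m)); print(g)
b=np.array([plane(t,q,.088) for q in cv2.boxPoints(g)]); print(b, b.mean(0)); 
for i in range(4): d=b[(i+1)%4]-b[i]; print(np.linalg.norm(d),np.degrees(np.arctan2(d[1],d[0])))
im=cv2.resize(t["color"][120:265,180:370],None,fx=4,fy=4,interpolation=cv2.INTER_CUBIC); cv2.imwrite("pics/topz.png",im)
s=cs["scene"]; im=cv2.resize(s["color"][150:290,140:330],None,fx=4,fy=4,interpolation=cv2.INTER_CUBIC); cv2.imwrite("pics/scz.png",im)
E
```

```text
{'scene': ((237.1999969482422, 185.60000610351562), 9.402234077453613), 'top': ((244.5, 160.0), 7.43313455581665)}
knob [0.59552651 0.09499525 0.18094445] [np.float64(0.0008564819290460356), np.float64(0.0008564819290461065)]
((258.233642578125, 181.93032836914062), (81.9348373413086, 81.12002563476562), 5.194429397583008)
[[ 0.46302248  0.17085883  0.088     ]
 [ 0.66098458  0.15430353  0.088     ]
 [ 0.64332937 -0.04638362  0.088     ]
 [ 0.44528083 -0.02742253  0.088     ]] [0.55315431 0.06283905 0.088     ]
0.19865314425405253 -4.780443683579799
0.20146224820241088 -95.02758467594357
0.19895412909465898 174.5311950056378
0.1990735167363697 84.8869541445298
```

View pics/topz.png

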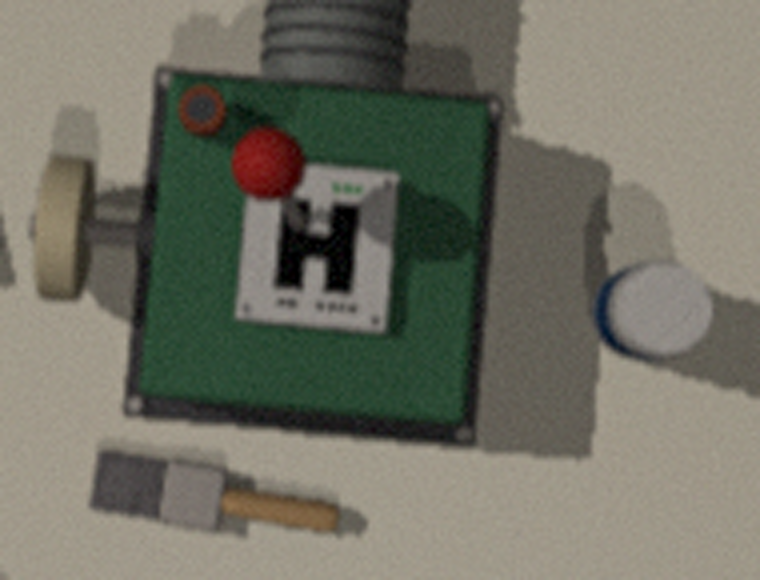

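View pics/scz.png

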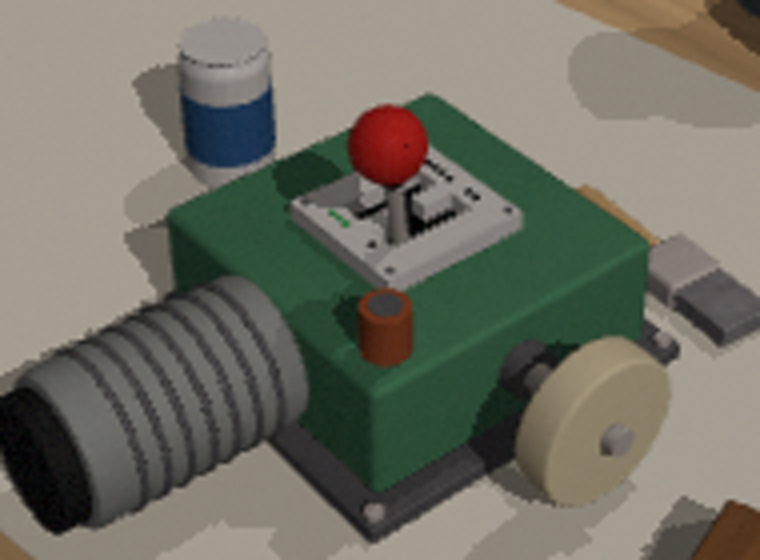

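Yaw is about -5.1° and the lever is in first. I'll refine the gate centre and knob with better masks.

```bash
cat >> h.py <<'E'
def red(c,off=(0,0)):
    h=cv2.cvtColor(c["color"],cv2.COLOR_BGR2HSV); b,g,r=[c["color"][...,i].astype(float) for i in range(3)]
    m=(r>45)&(r>3.2*g)&(r>3.2*b)
    m=cv2.morphologyEx(m.astype(np.uint8),cv2.MORPH_OPEN,np.ones((3,3)))
    return cv2.minEnclosingCircle(big(m))
YAW=np.radians(-5.1)
def lever(p,G):
    d=np.array(p)-np.array([G[0],G[1],.035]); q=R.from_euler('z',-YAW).apply(d)
    f=np.arcsin(np.clip(q[0]/.15,-1,1)); a=np.arctan2(-q[1],q[2]); return q,a,f
E
python3 - <<'E'
from h import *
cs={n:dict(np.load(n+"0.npz")) for n in("scene","top")}
k={n:red(c) for n,c in cs.items()}; print(k)
p,e=cross([ray(cs[n],k[n][0]) for n in cs]); print("knob",p,e)
t=cs["top"]
z=lambda x,y:(180+(x+.5)/4-.5,120+(y+.5)/4-.5)
sc=lambda x,y:(140+(x+.5)/4-.5,150+(y+.5)/4-.5)
c=np.array([plane(t,z(*q),.1) for q in((398,173),(237,320),(387,332))]); print(c,"gate from BL,TR",(c[0]+c[1])/2, "yaw",np.degrees(np.arctan2(*(c[0]-c[2])[1::-1])), np.linalg.norm(c[0]-c[2]),np.linalg.norm(c[1]-c[2]))
for q_top,q_sc in(((398,173),(292,205)),((387,332),(428,141)),((237,320),(522,215))): print(cross([ray(t,z(*q_top)),ray(cs["scene"],sc(*q_sc))]))
# H via dark mask
gray=cv2.cvtColor(t["color"],cv2.COLOR_BGR2GRAY); m=(gray<40).astype(np.uint8); m2=np.zeros_like(m); m2[165:196,246:272]=m[165:196,246:272]
r=cv2.minAreaRect(big(m2)); print(r,plane(t,r[0],.1))
for G in((.553,.063),(.555,.063)): print(lever(p,G))
print("drum",plane(t,z(202,108),.118))
E
```

```text
{'scene': ((236.7941131591797, 185.7941131591797), 9.748223304748535), 'top': ((246.04098510742188, 160.86065673828125), 8.55588150024414)}
knob [0.59384706 0.09168402 0.17794808] [np.float64(0.0006913663861864902), np.float64(0.0006913663861865957)]
[[0.59814341 0.01258435 0.1       ]
 [0.50884727 0.10980524 0.1       ]
 [0.50178046 0.01941459 0.1       ]] gate from BL,TR [0.55349534 0.0611948  0.1       ] yaw -4.054364421514814 0.0966047066619842 0.09066647470873666
(array([0.59804142, 0.01278079, 0.09783258]), [np.float64(0.000489770916568684), np.float64(0.0004897709165686858)])
(array([0.50045826, 0.0207692 , 0.09847988]), [np.float64(0.0019834847620958038), np.float64(0.0019834847620957387)])
(array([0.50922707, 0.10959055, 0.09651986]), [np.float64(0.00040043480512165795), np.float64(0.0004004348051215975)])
((258.8769226074219, 180.98463439941406), (18.10906982421875, 21.085905075073242), 7.125016689300537) [0.55399058 0.0616531  0.1       ]
(array([0.03813551, 0.03220153, 0.14294808]), np.float64(-0.22156887442897613), np.float64(0.2570584013379352))
(array([0.03614342, 0.03202374, 0.14294808]), np.float64(-0.22038489626358448), np.float64(0.24335092317924872))
drum [0.63466402 0.13071456 0.118     ]
```

>>> step_arm(slide=[[0, 0, -6], [0, 0, -6], [0, 0, -6], [0, 0, -6], [0, 0, -6], [0, 0, -6], [0, 0, -6], [0, 0, -6], [0, 0, -6], [0, 0, -6], [0, 0, -6], [0, 0, 0]], twist=[6.58, 6.58, 6.58, 6.58, 6.58, 6.58, 6.58, 6.58, 6.58, 6.58, 6.58, 0], jaw=0)

```text
time: 1.15
position: [0.2412, 0.5772, 0.2814]
tool_rot: [0.738, 0.675, 0.001, -0.0]
ft_force: [0.9, -0.5, 1.0]
grip_width: 0.015
```

>>> step_arm(slide=[[-22.5, 23.1, 0], [-22.5, 23.1, 0], [-22.5, 23.1, 0], [-22.5, 23.1, 0], [-22.5, 23.1, 0], [-22.5, 23.1, 0], [-22.5, 23.1, 0], [-22.5, 23.1, 0], [-22.5, 23.1, 0], [-22.5, 23.1, 0], [-22.5, 23.1, 0], [-22.5, 23.1, 0], [-22.5, 23.1, 0], [-22.5, 23.1, 0], [-22.5, 23.1, 0], [-22.5, 23.1, 0], [-22.5, 23.1, 0], [-22.5, 23.1, 0], [-22.5, 23.1, 0], [-22.5, 23.1, 0]], twist=[0, 0, 0, 0, 0, 0, 0, 0, 0, 0, 0, 0, 0, 0, 0, 0, 0, 0, 0, 0])

```text
time: 2.82
position: [0.6619, 0.0863, 0.2796]
tool_rot: [0.737, 0.676, -0.0, -0.0]
ft_force: [0.3, 0.8, 0.9]
grip_width: 0.0005
```

```bash
cat >> h.py <<'E'
G=np.array([.5535,.062])
def tool(o):
    q=R.from_euler('z',-YAW).apply(np.array(o["position"])-np.array([*G,0])); x=R.from_quat(o["tool_rot"]).as_matrix()
    return (q*1000).round(1),"toolx-angle",np.degrees(np.arctan2(x[1,0],x[0,0])).round(2),"F",R.from_euler('z',-YAW).apply(o["ft_force"]).round(1),"t",round(o["time"],2)
def look(tag):
    from rig import robot
    cs={n:robot.camera(n) for n in("scene","top")}
    for n,c in cs.items():
        y,x=(150,140) if n=="scene" else (120,180)
        cv2.imwrite(f"pics/{n}{tag}.png",cv2.resize(c["color"][y:y+140,x:x+190],None,fx=4,fy=4,interpolation=cv2.INTER_CUBIC))
    for n,c in cs.items():
        try: print(n,red(c))
        except Exception as e: print(n,e)
    print(tool(robot.get_obs())); return cs
E
python3 - <<'E'
from h import *
look("1")
E
```

```text
scene ((236.7102813720703, 185.99533081054688), 9.586884498596191)
top max() iterable argument is empty
(array([108.7,  30.8, 279.2]), 'toolx-angle', np.float64(84.83), 'F', array([-0.1,  0.2,  0.9]), 't', 2.92)
```

View pics/scene1.png

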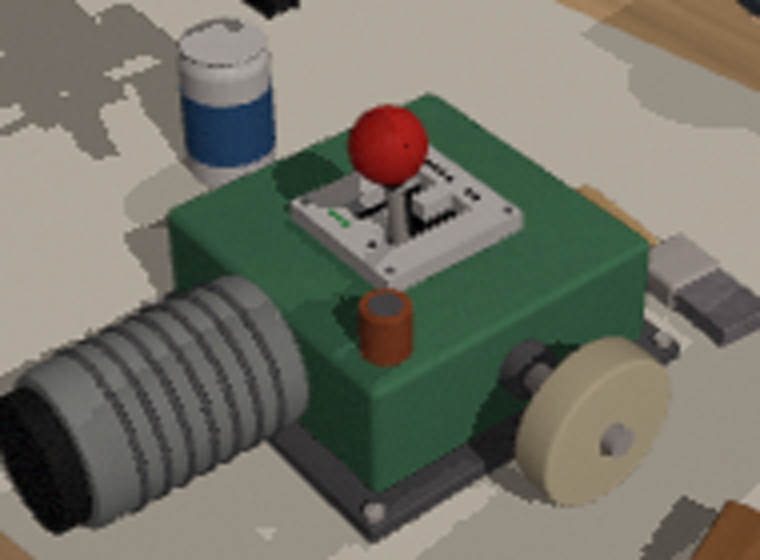

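The scene view shows the knob unmoved at (237,186), with the hand still above the frame. I'll descend in front of the knob.

>>> step_arm(slide=[[0.3, 0, 13.5], [0.3, 0, 13.5], [0.3, 0, 13.5], [0.3, 0, 13.5], [0.3, 0, 13.5], [0.3, 0, 13.5], [0.3, 0, 13.5], [0.3, 0, 13.5], [0, 0, 0], [0, 0, 0]], twist=[0, 0, 0, 0, 0, 0, 0, 0, 0, 0])

```text
time: 3.75
position: [0.6604, 0.0906, 0.1713]
tool_rot: [0.737, 0.676, -0.001, -0.001]
ft_force: [0.2, 0.9, 0.5]
grip_width: 0.0003
```

Run:
```python
from h import *
look("2")
```

```text
scene ((236.7102813720703, 185.99533081054688), 9.586884498596191)
top max() iterable argument is empty
(array([105.5,  37.9, 173.1]), 'toolx-angle', np.float64(85.01), 'F', array([ 0.3, -0.2,  0.3]), 't', 3.85)
```

View pics/scene2.png

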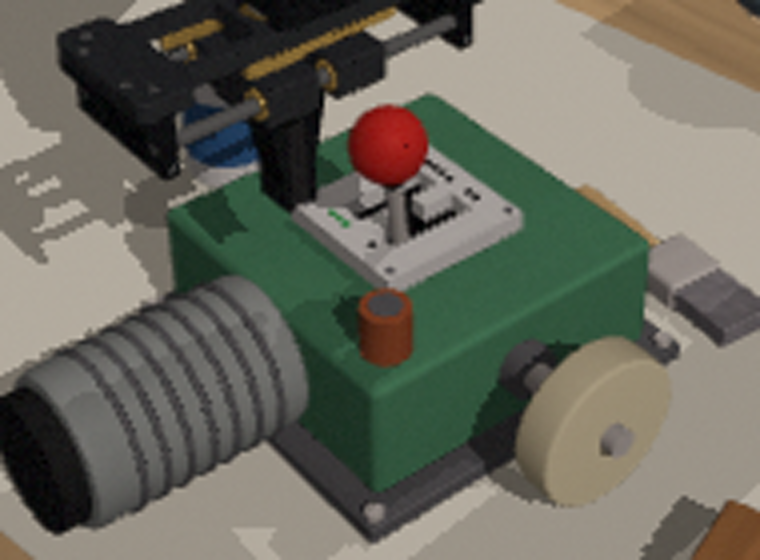

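>>> step_arm(slide=[[-0.2, -4, 0], [-0.2, -4, 0], [-0.2, -4, 0], [-0.2, -4, 0], [-0.2, -4, 0], [-0.2, -4, 0], [-0.2, -4, 0], [-0.2, -4, 0], [-0.2, -4, 0], [-0.2, -4, 0]], twist=[0, 0, 0, 0, 0, 0, 0, 0, 0, 0])

```text
time: 4.68
position: [0.6218, 0.0916, 0.1726]
tool_rot: [0.738, 0.675, 0.001, 0.0]
ft_force: [2.6, 0.9, 2.8]
grip_width: 0.0005
```

Run:
```python
from h import *
look("3")
```

```text
scene ((237.0625, 186.0), 9.467354774475098)
top max() iterable argument is empty
(array([ 65.9,  35.6, 172.9]), 'toolx-angle', np.float64(84.95), 'F', array([1.7, 0.3, 0. ]), 't', 4.78)
```

View pics/scene3.png

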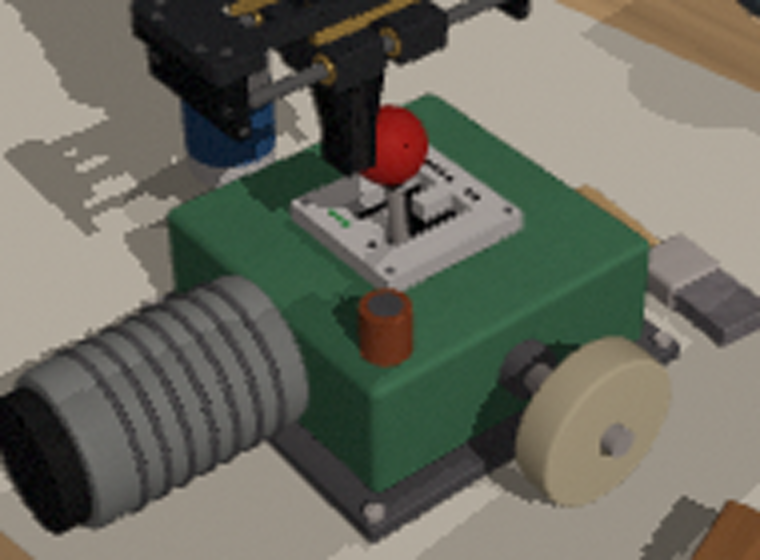

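The finger is now just at the front of the knob (visible at x ~375 in the crop) and the knob hasn't moved. I'll continue in small steps.

>>> step_arm(slide=[[0, -3, 0], [0, -3, 0], [0, -3, 0], [0, -3, 0], [0, -3, 0]], twist=[0, 0, 0, 0, 0])

```text
time: 5.2
position: [0.6115, 0.0932, 0.1756]
tool_rot: [0.738, 0.675, 0.005, 0.004]
ft_force: [6.6, 2.7, 9.3]
grip_width: 0.0007
```

Run:
```python
from h import *
look("4")
```

```text
scene ((240.5, 183.5), 9.617792129516602)
top max() iterable argument is empty
(array([ 54.7,  36.3, 175.8]), 'toolx-angle', np.float64(84.93), 'F', array([6.2, 2.5, 6.4]), 't', 5.3)
```

View pics/scene4.png

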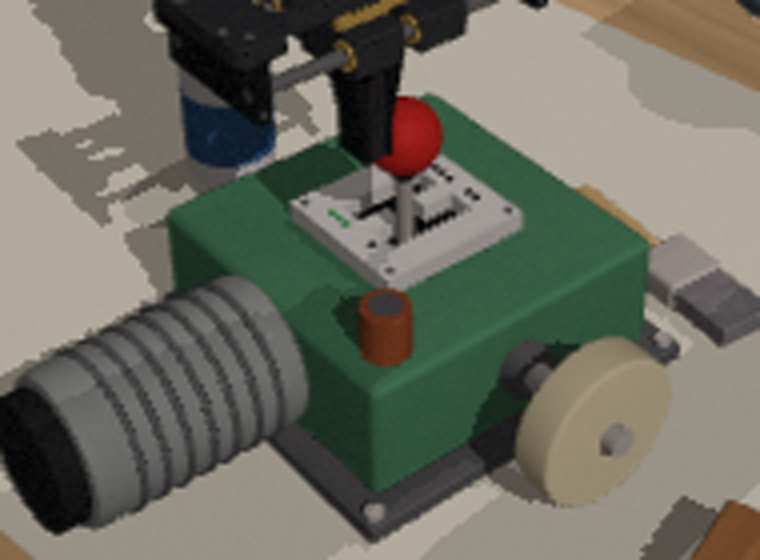

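The knob has moved back and slightly up in the image (right edge 428→442 in the crop). I'll estimate f from the visible right edge of the knob, using the known arc.

```bash
cat >> h.py <<'E'
def proj(c,P):
    q=R.from_quat(c["orientation"]).as_matrix().T@(np.array(P)-c["origin"]); u=c["camera_matrix"]@q; return u[:2]/u[2]
def knobw(a,f):
    return R.from_euler('z',YAW).apply(.15*np.array([np.sin(f),-np.sin(a)*np.cos(f),np.cos(a)*np.cos(f)]))+np.array([*G,.035])
def redmask(c):
    b,g,r=[c["color"][...,i].astype(float) for i in range(3)]
    m=((r>45)&(r>3.2*g)&(r>3.2*b)).astype(np.uint8); m=cv2.morphologyEx(m,cv2.MORPH_OPEN,np.ones((3,3)))
    k=big(m).reshape(-1,2); return k[:,0].min(),k[:,0].max(),k[:,1].min(),k[:,1].max()
E
python3 - <<'E'
from h import *
from rig import robot
c0=dict(np.load("scene0.npz")); print(redmask(c0))
for f in(.3,.27,.24,.2,.15,.1,.05,0,-.05): print(f,[proj(c0,knobw(a,f)).round(1).tolist() for a in(-.24,0,.24)])
c=robot.camera("scene"); print(redmask(c))
E
```

```text
(np.int32(228), np.int32(246), np.int32(177), np.int32(195))
0.3 [[234.8, 188.7], [224.9, 179.7], [215.5, 174.3]]
0.27 [[236.6, 187.5], [226.5, 178.5], [217.0, 173.1]]
0.24 [[238.3, 186.4], [228.1, 177.3], [218.5, 171.9]]
0.2 [[240.6, 184.9], [230.3, 175.9], [220.6, 170.4]]
0.15 [[243.5, 183.2], [233.1, 174.1], [223.2, 168.7]]
0.1 [[246.3, 181.6], [235.9, 172.5], [225.9, 167.1]]
0.05 [[249.2, 180.1], [238.6, 171.1], [228.6, 165.7]]
0 [[251.9, 178.8], [241.4, 169.8], [231.3, 164.5]]
-0.05 [[254.7, 177.6], [244.1, 168.7], [234.0, 163.4]]
(np.int32(236), np.int32(249), np.int32(174), np.int32(193))
```

Started at f≈0.26, now about 0.18. The offset from finger to knob centre is about 27 mm, so neutral is about 27 mm further.

>>> step_arm(slide=[[0, -3, 0], [0, -3, 0], [0, -3, 0], [0, -3, 0], [0, -3, 0], [0, -3, 0], [0, -3, 0]], twist=[0, 0, 0, 0, 0, 0, 0])

```text
time: 5.93
position: [0.5877, 0.0947, 0.1739]
tool_rot: [0.738, 0.675, 0.002, 0.002]
ft_force: [3.7, 0.2, 4.3]
grip_width: 0.0005
```

Run:
```python
from h import *
cs=look("5"); print(redmask(cs["scene"]))
```

```text
scene ((249.5, 178.5), 9.617792129516602)
top max() iterable argument is empty
(array([ 29.5,  35.5, 173.1]), 'toolx-angle', np.float64(84.95), 'F', array([3.5, 0.3, 3. ]), 't', 6.03)
(np.int32(246), np.int32(259), np.int32(169), np.int32(188))
```

View pics/scene5.png

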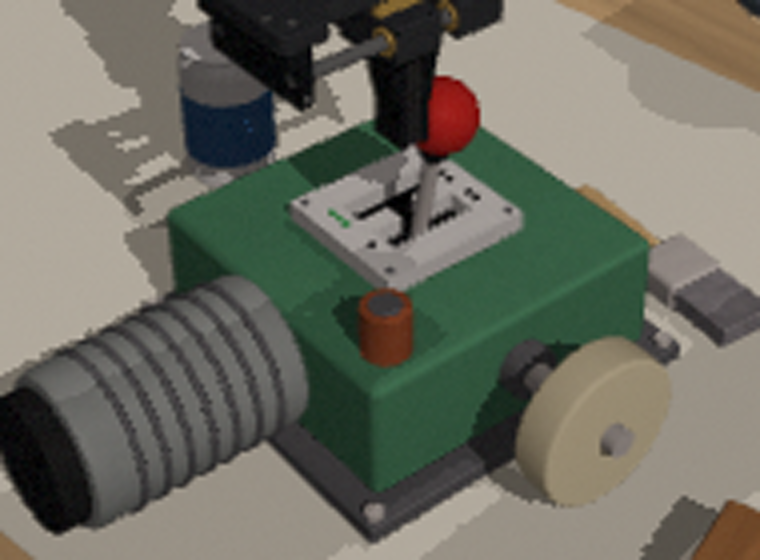

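Knob centre is at about (250,178), so f≈0.02: neutral. I'll go round to the left side of the knob.

>>> step_arm(slide=[[0, 7, 0], [0, 7, 0], [0, 7, 0], [8, 0, 0], [8, 0, 0], [8, 0, 0], [8, 0, 0], [8, 0, 0], [4, 0, 0], [0, -8, 0], [0, -8, 0], [0, -8, 0], [0, -8, 0], [0, -8, 0], [0, -7, 0], [0, 0, 0]], twist=[0, 0, 0, 0, 0, 0, 0, 0, 0, 0, 0, 0, 0, 0, 0, 0])

```text
time: 7.37
position: [0.5616, 0.1409, 0.1725]
tool_rot: [0.738, 0.675, -0.001, -0.001]
ft_force: [-0.8, 1.1, -0.2]
grip_width: 0.0002
```

Run:
```python
from h import *
cs=look("6"); print(redmask(cs["scene"]))
```

```text
scene ((251.5, 179.5), 8.746527671813965)
top max() iterable argument is empty
(array([  3.2,  79.4, 172.7]), 'toolx-angle', np.float64(84.94), 'F', array([ 0.3, -0.3, -0.8]), 't', 7.47)
(np.int32(245), np.int32(258), np.int32(172), np.int32(187))
```

View pics/scene6.png

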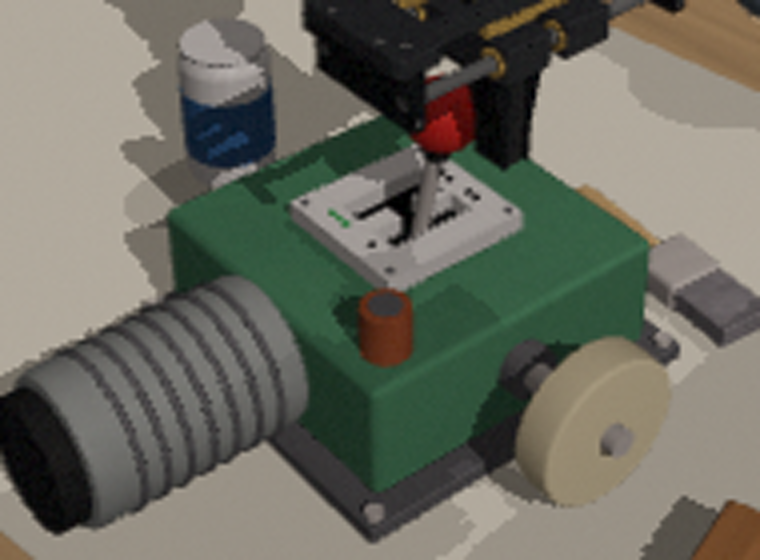

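View pics/top6.png

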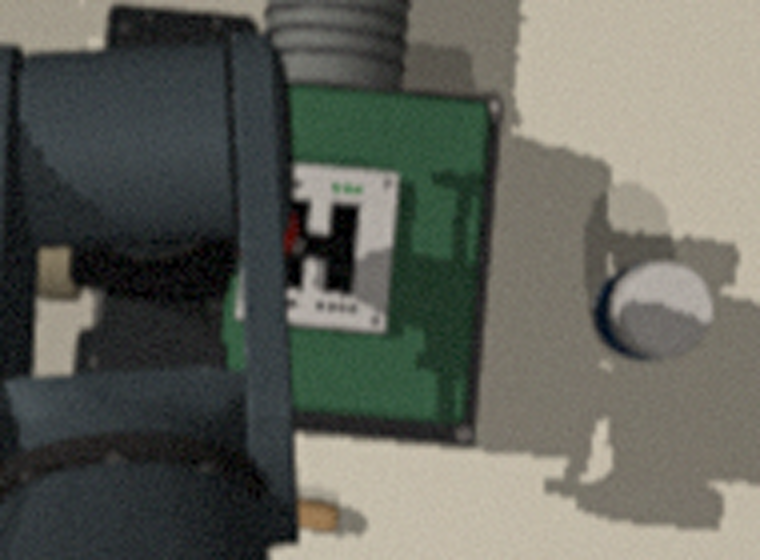

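The top view shows a red sliver at (291,235), level with the cross channel, and the finger is left of the knob. I'll push right gently.

>>> step_arm(slide=[[-4, 0, 0], [-4, 0, 0], [-4, 0, 0], [-4, 0, 0], [-3, 0, 0], [-3, 0, 0], [-3, 0, 0], [-3, 0, 0]], twist=[0, 0, 0, 0, 0, 0, 0, 0])

```text
time: 8.13
position: [0.5618, 0.114, 0.1733]
tool_rot: [0.738, 0.675, 0.001, -0.0]
ft_force: [-0.3, 4.3, 5.0]
grip_width: 0.0005
```

Run:
```python
from h import *
cs=look("7"); print(redmask(cs["scene"]))
```

```text
scene ((246.0, 176.0), 9.219644546508789)
top max() iterable argument is empty
(array([  3.5,  52. , 173. ]), 'toolx-angle', np.float64(84.89), 'F', array([-0.9,  4.8,  4.4]), 't', 8.23)
(np.int32(239), np.int32(249), np.int32(167), np.int32(185))
```

View pics/scene7.png

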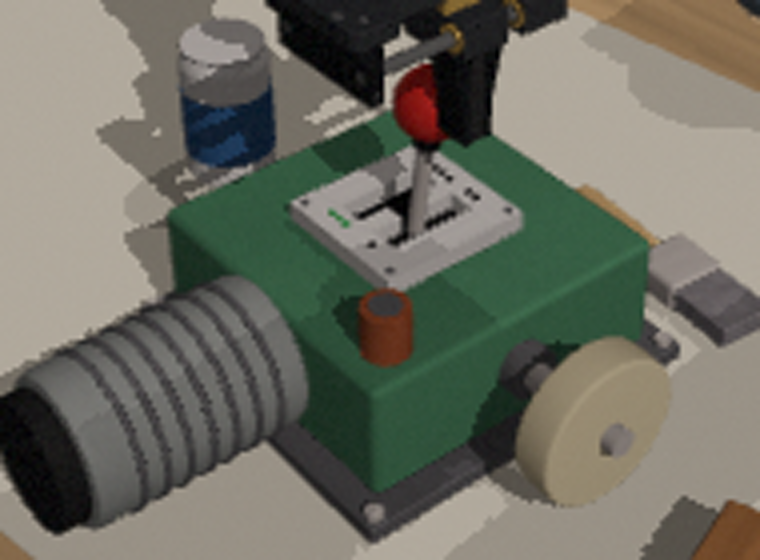

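The knob moves right along the channel with about 5 N. I'll keep going.

>>> step_arm(slide=[[-3, 0, 0], [-3, 0, 0], [-3, 0, 0], [-3, 0, 0], [-3, 0, 0], [-3, 0, 0], [-3, 0, 0], [-3, 0, 0]], twist=[0, 0, 0, 0, 0, 0, 0, 0])

```text
time: 8.9
position: [0.559, 0.0887, 0.1723]
tool_rot: [0.738, 0.675, -0.0, -0.0]
ft_force: [-0.5, 3.0, 2.7]
grip_width: 0.0004
```

>>> step_arm(slide=[[-3, 0, 0], [-3, 0, 0], [-3, 0, 0], [-3, 0, 0], [-3, 0, 0], [-3, 0, 0], [-3, 0, 0]], twist=[0, 0, 0, 0, 0, 0, 0])

```text
time: 9.48
position: [0.5572, 0.0678, 0.1724]
tool_rot: [0.738, 0.675, -0.0, -0.0]
ft_force: [-1.6, 4.5, 1.9]
grip_width: 0.0005
```

Run:
```python
from h import *
cs=look("8"); print(redmask(cs["scene"]))
```

```text
scene ((233.0, 166.5), 9.013978004455566)
top max() iterable argument is empty
(array([  3.1,   5.9, 172.3]), 'toolx-angle', np.float64(84.92), 'F', array([-2.3,  2.6,  2.2]), 't', 9.58)
(np.int32(226), np.int32(236), np.int32(158), np.int32(175))
```

View pics/scene8.png

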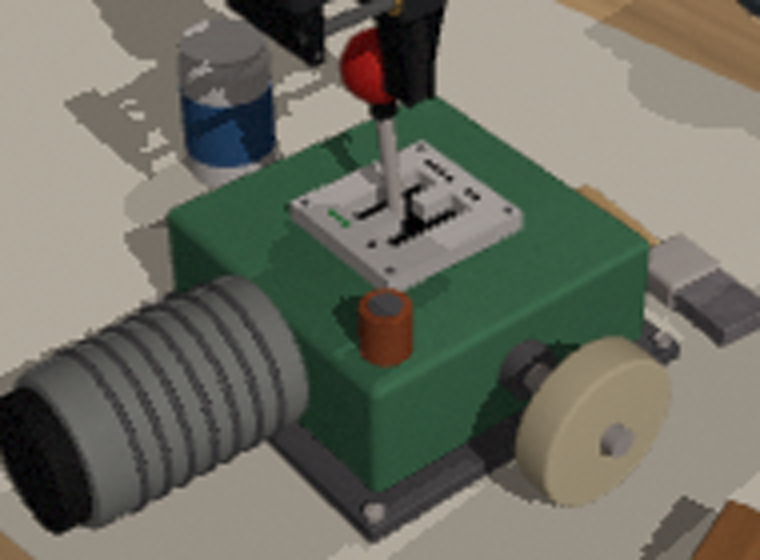

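View pics/top8.png

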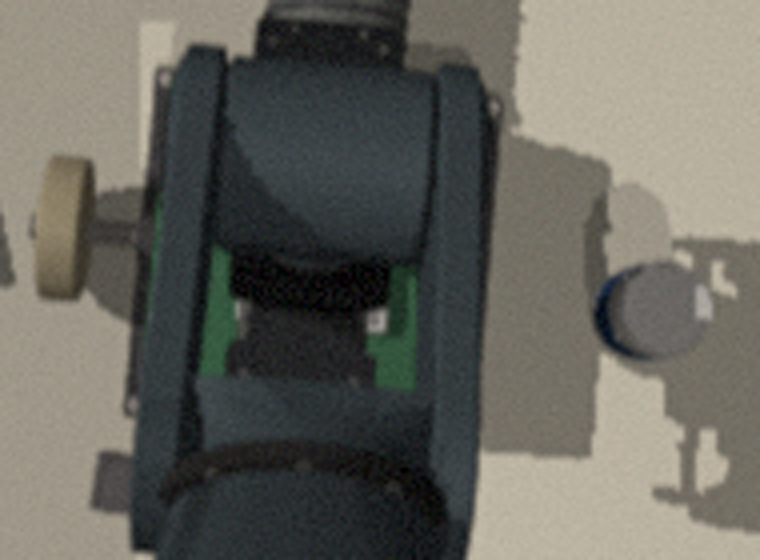

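The knob centre is at about (235,167), so a≈0.15. It needs about 13 mm more.

>>> step_arm(slide=[[-3, 0, 0], [-3, 0, 0], [-3, 0, 0], [-2, 0, 0], [-2, 0, 0]], twist=[0, 0, 0, 0, 0])

```text
time: 10.0
position: [0.5558, 0.0551, 0.1719]
tool_rot: [0.738, 0.675, -0.0, -0.0]
ft_force: [-0.3, 4.0, -2.5]
grip_width: 0.0007
```

Run:
```python
from h import *
cs=look("9"); print(redmask(cs["scene"]))
```

```text
scene ((230.5, 164.5), 8.860122680664062)
top max() iterable argument is empty
(array([  2.9,  -6.8, 171.9]), 'toolx-angle', np.float64(84.92), 'F', array([-0.3,  3.5, -1.6]), 't', 10.1)
(np.int32(222), np.int32(233), np.int32(156), np.int32(173))
```

View pics/scene9.png

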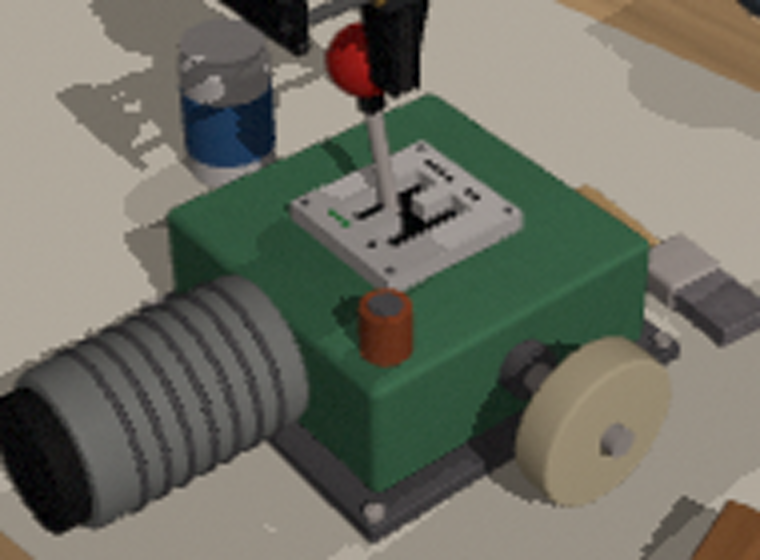

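The knob centre is at about (231,165), so a≈0.24 and f≈0: in line with the right slot. I'll go round behind it.

>>> step_arm(slide=[[7, 0, 0], [7, 0, 0], [0, -8, 0], [0, -8, 0], [0, -8, 0], [0, -8, 0], [0, -8, 0], [0, -8, 0], [-8, 0, 0], [-8, 0, 0], [-8, 0, 0], [-8, 0, 0], [-8, 0, 0], [-2, 0, 0], [0, 0, 0]], twist=[0, 0, 0, 0, 0, 0, 0, 0, 0, 0, 0, 0, 0, 0, 0])

```text
time: 11.35
position: [0.5062, 0.0305, 0.1724]
tool_rot: [0.738, 0.675, 0.0, 0.0]
ft_force: [0.6, 0.5, -0.0]
grip_width: 0.0004
```

Run:
```python
from h import *
cs=look("10"); print(redmask(cs["scene"]))
```

```text
scene ((230.5, 164.5), 9.192488670349121)
top max() iterable argument is empty
(array([-44.6, -34.7, 172.4]), 'toolx-angle', np.float64(84.9), 'F', array([-0.1, -0.9, -0.1]), 't', 11.45)
(np.int32(222), np.int32(239), np.int32(156), np.int32(173))
```

View pics/scene10.png

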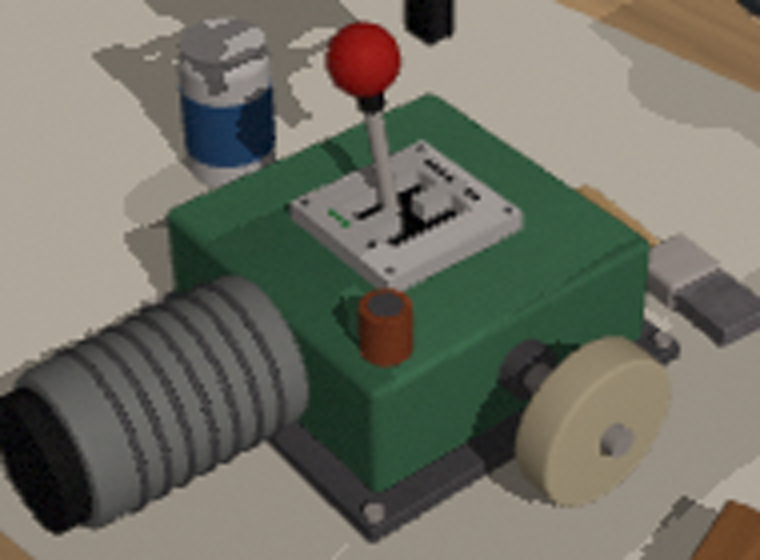

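The knob is clear at (230.5,164.5), with the fingertip behind it at the top. I'll push forward.

>>> step_arm(slide=[[0, 4, 0], [0, 4, 0], [0, 4, 0], [0, 3, 0], [0, 3, 0], [0, 3, 0], [0, 3, 0], [0, 3, 0], [0, 3, 0]], twist=[0, 0, 0, 0, 0, 0, 0, 0, 0])

```text
time: 12.2
position: [0.5356, 0.029, 0.1725]
tool_rot: [0.738, 0.675, -0.0, -0.0]
ft_force: [-3.4, -1.1, 4.3]
grip_width: 0.0001
```

Run:
```python
from h import *
cs=look("11"); print(redmask(cs["scene"]))
```

```text
scene ((226.75888061523438, 166.29188537597656), 9.291834831237793)
top max() iterable argument is empty
(array([-14.1, -34.5, 172.5]), 'toolx-angle', np.float64(84.94), 'F', array([-3.4, -0.3,  2.7]), 't', 12.3)
(np.int32(218), np.int32(235), np.int32(158), np.int32(175))
```

View pics/scene11.png

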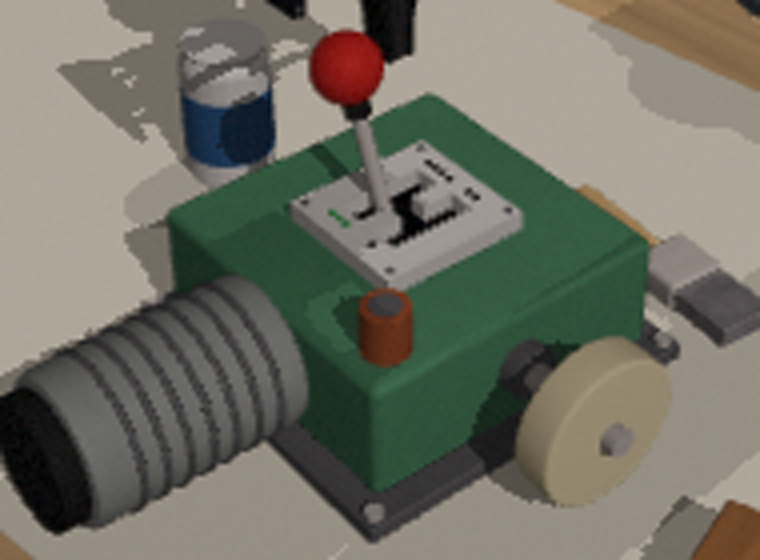

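The lever is entering third (knob at (226.8,166.3), f≈0.08). I'll keep pushing.

>>> step_arm(slide=[[0, 3, 0], [0, 3, 0], [0, 3, 0], [0, 3, 0], [0, 3, 0], [0, 3, 0], [0, 3, 0], [0, 3, 0]], twist=[0, 0, 0, 0, 0, 0, 0, 0])

```text
time: 12.97
position: [0.5594, 0.0271, 0.1719]
tool_rot: [0.738, 0.675, -0.0, -0.001]
ft_force: [-3.5, 1.2, -1.2]
grip_width: 0.0003
```

>>> step_arm(slide=[[0, 2, 0], [0, 2, 0]], twist=[0, 0])

```text
time: 13.13
position: [0.5633, 0.0267, 0.1718]
tool_rot: [0.738, 0.675, -0.0, -0.001]
ft_force: [-3.0, 1.5, -1.0]
grip_width: 0.0007
```

Run:
```python
from h import *
cs=look("12"); print(redmask(cs["scene"]))
```

```text
scene ((217.0493621826172, 172.7617950439453), 9.611373901367188)
top max() iterable argument is empty
(array([ 13.4, -34.4, 172.1]), 'toolx-angle', np.float64(84.95), 'F', array([-3.6,  0.1, -1.1]), 't', 13.23)
(np.int32(208), np.int32(225), np.int32(164), np.int32(182))
```

View pics/scene12.png

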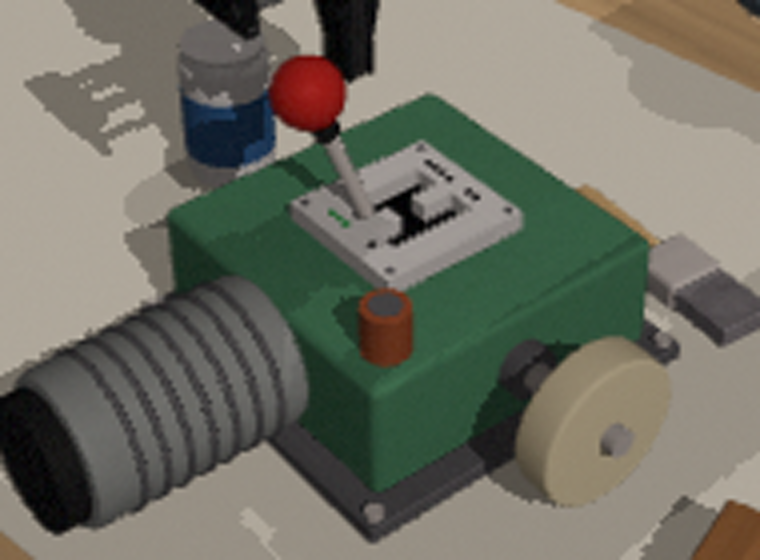

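f≈0.265, so I'll creep up to the stop in 1 mm rows and watch the force.

>>> step_arm(slide=[[0, 1, 0], [0, 1, 0], [0, 1, 0], [0, 1, 0]], twist=[0, 0, 0, 0])

```text
time: 13.57
position: [0.5677, 0.0261, 0.1725]
tool_rot: [0.738, 0.675, -0.0, 0.0]
ft_force: [-3.7, 1.2, -1.3]
grip_width: 0.0005
```

>>> step_arm(slide=[[0, 1, 0], [0, 1, 0]], twist=[0, 0])

```text
time: 13.73
position: [0.5696, 0.0259, 0.1725]
tool_rot: [0.738, 0.675, -0.0, -0.0]
ft_force: [-4.1, 0.4, -0.9]
grip_width: 0.0003
```

Run:
```python
from h import *
cs=look("13"); print(redmask(cs["scene"]))
```

```text
scene ((215.0, 174.23529052734375), 9.634413719177246)
top max() iterable argument is empty
(array([ 19.2, -34.5, 172.4]), 'toolx-angle', np.float64(84.94), 'F', array([-4.2,  0.3, -0.6]), 't', 13.83)
(np.int32(206), np.int32(223), np.int32(166), np.int32(183))
```

Still moving freely at about 4 N, with the predicted home pixel (215.5,174.3) nearly reached. I'll go on until the force rises.

>>> step_arm(slide=[[0, 1, 0], [0, 1, 0]], twist=[0, 0])

```text
time: 14.0
position: [0.5708, 0.0259, 0.1722]
tool_rot: [0.738, 0.675, -0.001, -0.001]
ft_force: [-4.9, 1.0, -1.4]
grip_width: 0.0004
```

>>> step_arm(slide=[[0, 1, 0], [0, 0, 0]], twist=[0, 0])

```text
time: 14.17
position: [0.5715, 0.0258, 0.1721]
tool_rot: [0.738, 0.675, -0.001, -0.001]
ft_force: [-5.0, 0.8, -0.2]
grip_width: 0.0007
```

Run:
```python
from h import *
cs=look("14"); print(redmask(cs["scene"]))
```

```text
scene ((214.8000030517578, 174.5), 9.481132507324219)
top max() iterable argument is empty
(array([ 21.1, -34.4, 172.1]), 'toolx-angle', np.float64(84.95), 'F', array([-5.5,  0.7, -1. ]), 't', 14.27)
(np.int32(206), np.int32(223), np.int32(166), np.int32(183))
```

>>> step_arm(slide=[[0, 1, 0], [0, 1, 0], [0, 0, 0]], twist=[0, 0, 0])

```text
time: 14.52
position: [0.5724, 0.0258, 0.1719]
tool_rot: [0.738, 0.675, -0.002, -0.002]
ft_force: [-7.3, 0.7, 0.8]
grip_width: 0.0008
```

>>> step_arm(slide=[[0, 1, 0], [0, 1, 0], [0, 0, 0]], twist=[0, 0, 0])

```text
time: 14.77
position: [0.5732, 0.0258, 0.1717]
tool_rot: [0.737, 0.675, -0.003, -0.003]
ft_force: [-9.1, 0.8, 1.8]
grip_width: 0.0007
```

Run:
```python
from h import *
cs=look("15"); print(redmask(cs["scene"]))
```

```text
scene ((214.2857208251953, 174.5), 9.428937911987305)
top max() iterable argument is empty
(array([ 22.8, -34.4, 171.7]), 'toolx-angle', np.float64(84.96), 'F', array([-9.1,  0.3,  1.1]), 't', 14.87)
(np.int32(206), np.int32(223), np.int32(166), np.int32(183))
```

The force rises (9 N) while the knob stays put, so it's at the stop. I'll back off, lift and swing clear.

>>> step_arm(slide=[[0, -5, 0], [0, -8, 0], [0, -10, 0], [0, -12, 0], [0, 0, -15], [0, 0, -15], [0, 0, -15], [0, 0, -15], [0, 0, -15], [0, 0, -15], [0, 0, -15], [0, 0, 0]], twist=[0, 0, 0, 0, 0, 0, 0, 0, 0, 0, 0, 0])

```text
time: 15.87
position: [0.545, 0.0279, 0.2814]
tool_rot: [0.738, 0.675, 0.004, 0.004]
ft_force: [0.1, 0.6, -0.3]
grip_width: 0.0004
```

>>> step_arm(slide=[[25, -5, 0], [25, -5, 0], [25, -5, 0], [25, -5, 0], [25, -5, 0], [25, -5, 0], [25, -5, 0], [25, -5, 0], [25, -5, 0], [25, -5, 0], [25, -5, 0], [25, -5, 0], [25, -5, 0], [25, -5, 0], [25, -5, 0], [25, -5, 0], [0, 0, 0], [0, 0, 0]], twist=[0, 0, 0, 0, 0, 0, 0, 0, 0, 0, 0, 0, 0, 0, 0, 0, 0, 0])

```text
time: 17.37
position: [0.4971, 0.435, 0.2766]
tool_rot: [0.737, 0.676, 0.0, 0.0]
ft_force: [0.1, 0.1, 0.0]
grip_width: 0.0004
```

Run:
```python
from h import *
cs=look("16")
p,e=cross([ray(cs[n],red(cs[n])[0]) for n in cs]); print("knob",p,e,lever(p,G))
cv2.imwrite("pics/top16f.png",cs["top"]["color"])
```

```text
scene ((214.61940002441406, 174.67910766601562), 9.403658866882324)
top ((276.3870849609375, 159.77420043945312), 8.572809219360352)
(array([-88.8, 364.8, 276.9]), 'toolx-angle', np.float64(84.94), 'F', array([-0.2, -0.2,  0.1]), 't', 17.47)
knob [0.59656561 0.02371561 0.1739792 ] [np.float64(6.869692114150587e-05), np.float64(6.869692114140342e-05)] (array([ 0.04629838, -0.03430453,  0.1389792 ]), np.float64(0.24199492648530355), np.float64(0.31377954453538803))
```

View pics/scene16.png

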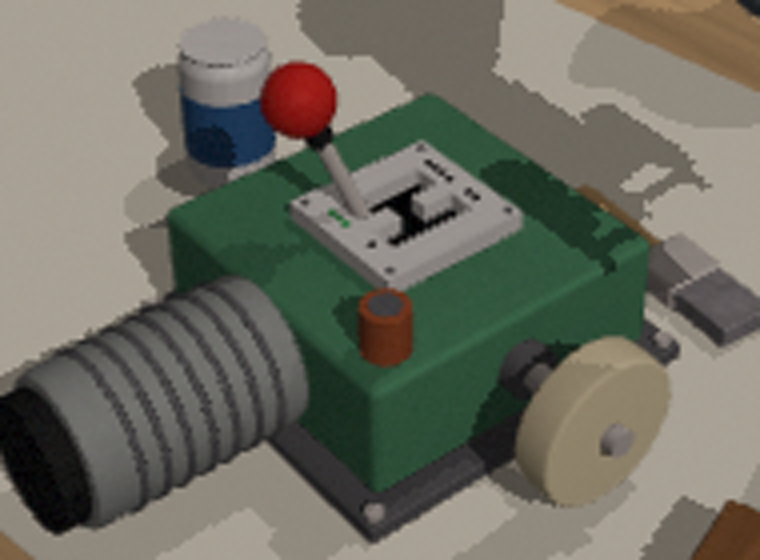

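View pics/top16f.png

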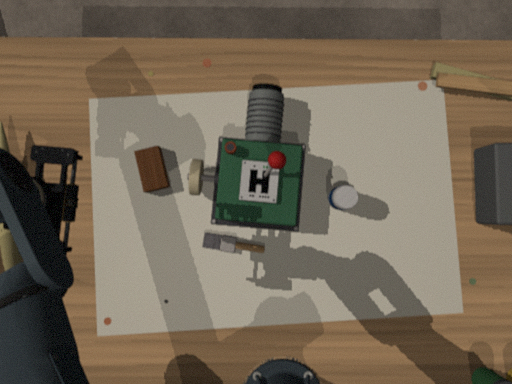

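View pics/top16.png

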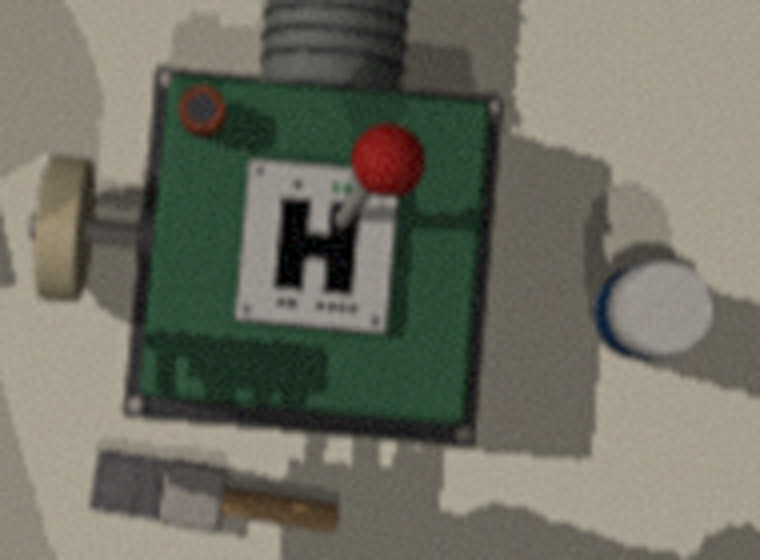

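The lever stands in third (top view, knob at (276,160)). Triangulation gives a=0.24 and f≈0.31 against the 0.30 stop. The can, brush, block and drum are at their original pixels and the hand is clear.

```bash
python3 -c "
from rig import robot
print(robot.hand_in())"
```

```text
the job is handed in; nothing more can be done
None
```

The gearbox is in third gear and the job is handed in, at about 17.5 s of the 48 s allowed. With closed fingertips I pushed the lever back from first into neutral, across to the right slot, then forward until it met the stop. I never pushed it towards fourth.

- **Lever position:** two-view triangulation gives across ≈ 0.24 and forward ≈ 0.31. That is slightly past the 0.30 stop, which is within calibration error. At the end the force rose to about 9 N while the knob stayed put.
- **Forces:** the highest reading at any check was about 12 N, well under the 35 N that counts as forcing. I only read force at the end of each move, so a brief peak in between would not show.
- **Surroundings:** in the last pictures the can, brush, block and drum look unmoved. The hand is about 0.37 m to the left and touching nothing.
- **Disagreements:** the finger half-thickness I assumed (15 mm) was too large; contact came with the finger about 27 mm from the knob's centre, so I corrected for that. Measured positions also varied by a few mm between readings.

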